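Running test of a model boat's launching carriage

TASK

Test whether the model boat's launching carriage runs freely: with the open gripper around the boat's wheelhouse, give it a push up the sloping track and let it coast up and roll back by itself, your open fingers travelling along around the wheelhouse closely and without touching it, so that the boat is never left unattended and never bangs into a buffer stop. When it has rolled back freely for a good two seconds, close on the wheelhouse before the carriage is back at the lower stop, bring it to rest on the slope well clear of the stop and finish while holding it still. Leave the things lying around the track where they are.

Things in the scene. Friction and masses are not known exactly. Their poses are not given: they have to be found in the camera images.
- track: fixed plywood test plank, 800 x 120 x 18 mm, with two aluminium rails 64 mm apart; one end is packed up so that it climbs 1 in 75 (0.0133 rad); wooden buffer stops with rubber pads at both ends. Origin: under the middle of the plank, on the mat. Its x axis points level along the rails, uphill; z up. Rail tops are 36 mm above the origin at mid-plank.
- carriage (a joint): travel of carriage and boat up the rails, m: 0 at the lower stop (start), 0.46 at the upper. Nominal 0.9 kg in all (hidden ballast: 0.68 to 1.17); wheels add 0.12 kg of inertia; rolling friction 0.03 N, drag 0.03 N s/m. Alone it slows by about 0.15 m/s2 going up, gains 0.09 m/s2 going down, never stays on the slope. Let go at 0.28 m/s near the lower stop it runs up about 0.26 m.
- wheelhouse (a point): the grey patrol boat (360 x 88 mm, strapped in the carriage, bow uphill) has a plain block amidships as wheelhouse; this point is on its vertical axis, 28 mm above the deck, 17 mm below the roof. It is 40 mm long (along the rails), 38 mm wide, 45 mm high; the flat deck is clear for 85 mm before and behind it, fittings beyond are under 40 mm high. x axis: up the rails.
- paint_jar: small jar of grey paint, 40 mm across, 50 mm high, white lid; stands beyond the track. Origin: centre of its underside. Leave it alone.
- thinner_jar: small glass jar, 40 mm across, 50 mm high, black lid; stands beyond the track. Origin: centre of its underside. Leave it alone.
- caliper: steel caliper lying flat beyond the track, 200 mm long, 55 mm wide at the jaws, 9 mm high. Origin: middle of its beam, underside. Leave it alone.
- craft_knife: craft knife lying on the robot's side of the track, 145 mm long, 10 mm thick. Origin: near its middle, underside. Leave it alone.
- sprue: flat grey frame of plastic kit parts, 170 x 95 x 8 mm, on the robot's side of the track. Origin: centre of its underside. Leave it alone.
- propeller: small red three-bladed model propeller, 38 mm across, 12 mm high, on the robot's side of the track. Origin: centre of its underside. Leave it alone.
- cement_bottle: small amber bottle, 44 mm across, 75 mm high, near the left edge of the bench. Origin: centre of its underside. Leave it alone.

How it is judged (in metres and radians):
On the way, in this order (a step that is already met when the one before it is completed fails the run):
1. the carriage coasts up the track by itself (faster than 0.08 m/s, no finger touching) with the TCP within 25 mm of the wheelhouse point, for 0.5 s (velocity of joint carriage above 0.08 m/s and distance between the grasp point and wheelhouse below 0.025 m and contact force between each of the arm, the fingers and carriage below 0.05 N), for 0.5 s.
2. it turns over and rolls back by itself, off the stops, no finger touching, with the TCP within 25 mm of the wheelhouse point, for 1.8 s without a break (velocity of joint carriage below 0.05 m/s and value of joint carriage between 0.02 and 0.45 m and distance between the grasp point and wheelhouse below 0.025 m and contact force between each of the arm, the fingers and carriage below 0.05 N), for 1.8 s.
At the end, for the whole second after the job is handed in: the fingers hold the wheelhouse (more than 3 N, TCP within 25 mm of the wheelhouse point) and the carriage stands still (under 0.02 m/s) on the slope, at least 20 mm from both stops (contact force between the fingers and carriage above 3 N and distance between the grasp point and wheelhouse below 0.025 m and value of joint carriage between 0.02 and 0.44 m and velocity of joint carriage between -0.02 and 0.02 m/s); the arm keeps its last pose, push and grip.
It fails at once if the carriage is left unattended: more than 40 mm up from the lower stop with the TCP farther than 60 mm from the wheelhouse point (value of joint carriage above 0.04 m and distance between the grasp point and wheelhouse above 0.06 m).
It fails at once if the carriage bangs into the lower stop (faster than 0.06 m/s) (value of joint carriage below 0.004 m and velocity of joint carriage below -0.06 m/s).
It fails at once if the carriage bangs into the upper stop (faster than 0.06 m/s) (value of joint carriage above 0.456 m and velocity of joint carriage above 0.06 m/s).
It fails at once if a thing lying around the track is moved by more than 25 mm (distance of any of paint_jar, thinner_jar, caliper, craft_knife, sprue, propeller, cement_bottle from where it was at the start of the episode above 0.025 m).
It also fails if it takes over 35 s, if anything falls off the work surface, if the arm or the gripper's body presses on something with over 40 N, if the wrist force passes 120 N, or if a joint passes its speed limit or range.

ROBOT

A 7-joint arm with a two-finger parallel gripper is mounted at the origin on the work surface. World frame = base frame: x ahead of the robot, y to its left, z up, the work surface at z = 0. Lengths are in mm, angles in rad, forces in N, time in s.
With the tool pointing down it reaches from about 400 to 875 mm from the base axis. Payload 4.4 kg.
Tool frame: the origin (TCP) lies between the finger pads, 19 mm behind the fingertips; this is the grasp point; z points along the fingers, x is the direction in which the jaws open and shut, and the axes are right-handed (so a half turn about z gives the same grasp; the last joint's range is limited). The gripper opens to 85 mm and grips with 20 to 120 N. Pads are 22 mm wide; open, the fingers measure 114 mm over their backs; the gripper's body (76 mm by 85 mm) begins 54 mm behind the grasp point. The pads swing forward as they close: fully open they stand 13 mm farther back than shut.
Start: joints at [1.142, 0.628, 0.038, 1.517, -0.027, 0.996, -0.02], TCP at [230.708, -607.693, 250.013] pointing down, gripper open.
Joint ranges: [-3.06, 3.06], [-0.37, 2.12], [-1.25, 1.32], [0.18, 2.47], [-1.1, 4.24], [0.23, 1.98], [-2.94, 2.94]. Speed limits (rad/s): [2.57, 2.57, 3.14, 3.14, 3.14, 3.14, 3.14].

INTERFACE

Orientations are given as a unit quaternion [x, y, z, w].
In Python, from bench import bot gives the robot as it stands. The module is installed in compiled form; this text tells all that it offers.
- The arm moves only by the tool move_arm, never from a script. Its argument "targets" is a list of rows, each a list of 2 entries, a list of its own where there are three numbers: the shift along the tool's x, y, z each as a share of 0.4 m, from -1 to 1, then the turn, a rotation vector about the tool's x, y, z each as a share of pi rad, from -1 to 1. In form: [[[tx, ty, tz], [rx, ry, rz]], ...]. A call has 1 to 20 rows; each row is the pose to reach, as a shift and turn from the pose commanded when the call began, along the tool's axes at that moment, turning the shorter way round; what a row does not reach only later rows make up. A row lasts 1/8 s, in which the tool goes at most 62.5 mm and 10.7 degrees, less where a joint would pass 70% of its speed; a pose out of reach is approached as far as the arm can. A call with a number of a shift or a turn outside -1 to 1 is refused whole. A call with a gripper value outside its range is refused whole. "grip" is the finger opening in mm, from 0 to 85.4, set as the call begins (left out, the last holds). The fingers move at their own pace and stop on an object; the grip force is fixed at half the most. Time passes only in rows, so rows that repeat a pose let the fingers close. It gives the time, the measured TCP pose, the force and the opening at its end, in the units of the state.
- bot.get_obs(): the state, without advancing time (a new reading comes with each control period).
- bot.grab_frame(name): name is "scene" or "top" or "wrist"; returns the picture (384x512x3 uint8, red, green, blue); there is no depth.
- bot.camera_model(name): a dict with "camera_matrix" (3x3 intrinsics, pixels), "world_from_camera" (4x4, takes a point from camera to world coordinates). Camera axes: x right, y up, looking along -z (the intrinsics and any distortion apply to the point x, -y, -z); pixel columns grow to the right and rows downward; lengths in mm; the calibration is good to about 2 mm. The wrist camera is an equidistant fisheye: a pixel r from the principal point sees the ray r / f radians off the axis. A picture is of the moment at which its call begins: read the wrist's pose just before it. camera_model takes no time and is no camera call; for the wrist camera it gives the pose at the moment of the call.
- bot.job_done(): hands the job in, once; it reports no verdict.
The state is a dict: "time": time; "q": joint angles; "dq": joint speeds; "tau": joint torques, N m; "tool_pos": TCP position; "tool_rot": TCP orientation; "wrist_force": force on the tool from outside, world axes, zero at the start; "torque": the same for the moment, N m; "gripper_width": finger opening in mm.
Only numpy, scipy, OpenCV 4.12 (cv2) and the standard library are available. Lean on these libraries where they do the work, as an engineer would, in place of code of your own. Each camera call takes 0.05 s, during which the arm holds its last target. There are 200 camera calls.

## Working session

There is one attempt and no reset: what is moved stays moved. The work goes in short steps, Python scripts to look and compute and a tool call to move; the robot and the scene stay as the last step left them, time stands still between calls to the robot, and variables do not carry over. Pictures are saved under pics/ and viewed, about 8 in all and at most 12, crops included, and the job is handed in when it is done.

Besides the shell and the picture viewer there is one more tool, called after "Emit:" in YAML: its name, and indented under it one key for each argument. move_arm: Moves the arm, as the interface text tells. Its arguments: {"type":"object","properties":{"targets":{"type":"array"},"grip":{"type":"number"}},"required":["targets"]}

```bash
mkdir -p pics; ls; python3 - <<'E'
from bench import bot
import cv2,numpy as np
o=bot.get_obs();print(o['time'],o['tool_pos'],o['tool_rot'],o['gripper_width'])
ims=[]
for n in("scene","top"):
    f=bot.grab_frame(n);cv2.imwrite(f'pics/{n}0.png',f[:,:,::-1]);m=bot.camera_model(n);print(n,m)
E
```

```text
pics
0.0 [ 230.50935214 -607.12197017  249.09827203] [ 8.23074279e-01 -5.67932947e-01 -7.85033746e-04 -5.32187206e-04] 85.34383175299168
scene {'camera_matrix': array([[377.79818607,   0.        , 261.3974102 ],
       [  0.        , 377.79818607, 185.59932723],
       [  0.        ,   0.        ,   1.        ]]), 'world_from_camera': array([[-3.52466590e-01, -7.35549721e-01,  5.78561934e-01,
         1.12424860e+03],
       [ 9.35824350e-01, -2.77232910e-01,  2.17657299e-01,
         3.11278365e+02],
       [ 2.98642934e-04,  6.18149272e-01,  7.86060677e-01,
         8.76780410e+02],
       [ 0.00000000e+00,  0.00000000e+00,  0.00000000e+00,
         1.00000000e+00]])}
top {'camera_matrix': array([[449.1452997 ,   0.        , 257.49231348],
       [  0.        , 449.1452997 , 189.93885023],
       [  0.        ,   0.        ,   1.        ]]), 'world_from_camera': array([[-1.76561872e-02,  9.93526401e-01, -1.12220988e-01,
         4.25410595e+02],
       [-9.99408829e-01, -2.08485405e-02, -2.73373641e-02,
         9.41287592e+01],
       [-2.95000367e-02,  1.11671973e-01,  9.93307162e-01,
         1.28749364e+03],
       [ 0.00000000e+00,  0.00000000e+00,  0.00000000e+00,
         1.00000000e+00]])}
```

View pics/top0.png

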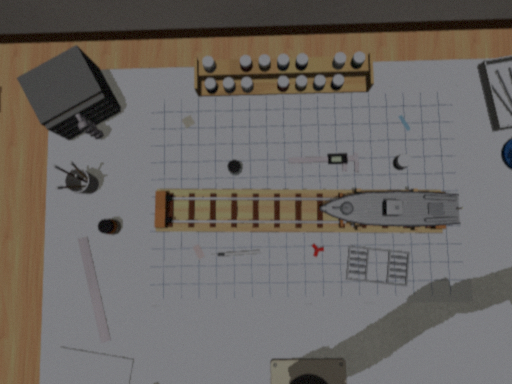

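View pics/scene0.png

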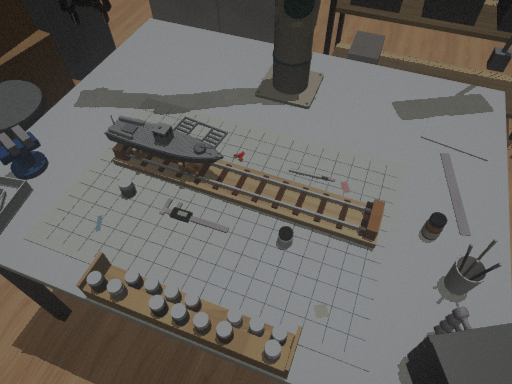

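The top view shows the bow pointing left (+y is uphill), with the wheelhouse near px (393,207). In the scene view the wheelhouse is near (162,131). I'll zoom in on both.

```bash
python3 - <<'E'
import cv2,numpy as np
a=cv2.imread('pics/top0.png')[180:240,310:470];b=cv2.imread('pics/scene0.png')[105:180,95:230]
a=cv2.resize(a,None,fx=5,fy=5,interpolation=cv2.INTER_CUBIC);b=cv2.resize(b,(540,300),interpolation=cv2.INTER_CUBIC)
c=np.zeros((600,800,3),np.uint8);c[:300]=a;c[300:,:540]=b
c=np.clip(c.astype(float)*1.6,0,255).astype(np.uint8)
cv2.imwrite('pics/z.png',c)
E
```

```text
(no output)
```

View pics/z.png

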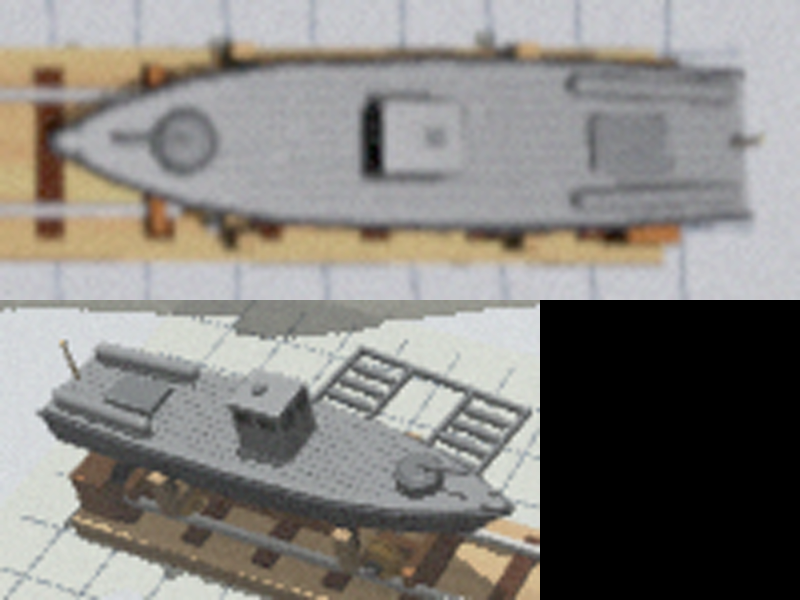

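Roof centre is about (394.5,207.3) in the top view and (162.5,127.2) in the scene view. I'll triangulate it and fit the track direction from the plank edges.

```bash
cat > h.py <<'E'
import numpy as np,cv2
from bench import bot
def ray(n,u,v):
    m=bot.camera_model(n);K=m['camera_matrix'];T=m['world_from_camera']
    d=np.array([(u-K[0,2])/K[0,0],-(v-K[1,2])/K[1,1],-1]);d=T[:3,:3]@d
    return T[:3,3],d/np.linalg.norm(d)
def tri(a,b):
    A=[];B=[]
    (p,d),(q,e)=a,b
    s=np.linalg.lstsq(np.c_[d,-e],q-p,rcond=None)[0]
    x=p+s[0]*d;y=q+s[1]*e
    return (x+y)/2,np.linalg.norm(x-y)
def onz(n,u,v,z):
    p,d=ray(n,u,v);return p+d*(z-p[2])/d[2]
E
python3 - <<'E'
from h import *
print('roof',tri(ray('top',394.5,207.3),ray('scene',162.5,127.2)))
im=cv2.imread('pics/top0.png');hsv=cv2.cvtColor(im,cv2.COLOR_BGR2HSV)
m=((hsv[...,0]>8)&(hsv[...,0]<28)&(hsv[...,1]>60)&(hsv[...,2]>60)).astype(np.uint8);m[:180]=0;m[245:]=0;m[:,:153]=0;m[:,455:]=0
up=[];lo=[]
for c in range(175,440):
    r=np.where(m[:,c])[0]
    if len(r): up.append((c,r.min()-.5));lo.append((c,r.max()+.5))
for nm,L in(('up',[p for p in up if p[0]<320]),('lo',[p for p in lo if p[1]>225])):
    L=np.array(L,float);k=np.polyfit(L[:,0],L[:,1],1)
    for _ in range(5):
        r=L[:,1]-np.polyval(k,L[:,0]);L=L[abs(r)<1.5];k=np.polyfit(L[:,0],L[:,1],1)
    print(nm,len(L),k,L[:,0].min(),L[:,0].max())
    P=[onz('top',c,np.polyval(k,c),23+s) for c,s in((180,4),(420,-3))]
    d=P[0]-P[1];print(P,'angle',np.arctan2(d[1],d[0]))
r=np.where(m[:,150:460].any(0))[0];print(r.min()+150,r.max()+150)
print(onz('top',153,210,30),onz('top',445,210,25))
E
```

```text
roof (array([ 501.55461415, -214.76471637,  159.81049524]), np.float64(2.3481990475754766))
up 145 [2.86175405e-03 1.88600043e+02] 175.0 319.0
[array([574.79159195, 348.94165192,  27.        ]), array([ 559.40778133, -327.89138018,   20.        ])] angle 1.5480711323110656
lo 265 [4.21723262e-03 2.29978894e+02] 175.0 439.0
[array([456.99738873, 348.73966786,  27.        ]), array([ 442.08503449, -321.11919989,   20.        ])] angle 1.5485380688173565
154 445
[516.67250306 424.88948318  30.        ] [ 500.95694245 -391.77667579   25.        ]
```

```bash
cat >> h.py <<'E'
from scipy.spatial.transform import Rotation as Ro
a=1.5483;th=.0133
U=np.array([np.cos(a)*np.cos(th),np.sin(a)*np.cos(th),np.sin(th)])   # up the rails
X=-U;Z=np.array([0,0,-1.]);Z-=Z@X*X;Z/=np.linalg.norm(Z)
RT=Ro.from_matrix(np.c_[X,np.cross(Z,X),Z])
def shares(p0,R0,p,R):
    return (R0.inv().apply(np.array(p)-p0)/400).round(4),((R0.inv()*R).as_rotvec()/np.pi).round(4)
E
python3 - <<'E'
from h import *
o=bot.get_obs();R0=Ro.from_quat(o['tool_rot'])
print(shares([230.708,-607.693,250.013],R0,[502.5,-215,235],RT))
E
```

```text
(array([-0.6766, -0.9837,  0.0387]), array([ 0.0009, -0.0036,  0.1226]))
```

Emit:
move_arm:
  targets:
    - [[-0.6766,-0.9837,0.0387],[0.0009,-0.0036,0.1226]]
    - [[-0.6766,-0.9837,0.0387],[0.0009,-0.0036,0.1226]]
    - [[-0.6766,-0.9837,0.0387],[0.0009,-0.0036,0.1226]]
    - [[-0.6766,-0.9837,0.0387],[0.0009,-0.0036,0.1226]]
    - [[-0.6766,-0.9837,0.0387],[0.0009,-0.0036,0.1226]]
    - [[-0.6766,-0.9837,0.0387],[0.0009,-0.0036,0.1226]]
    - [[-0.6766,-0.9837,0.0387],[0.0009,-0.0036,0.1226]]
    - [[-0.6766,-0.9837,0.0387],[0.0009,-0.0036,0.1226]]
    - [[-0.6766,-0.9837,0.0387],[0.0009,-0.0036,0.1226]]
    - [[-0.6766,-0.9837,0.0387],[0.0009,-0.0036,0.1226]]
  grip: 85

```text
time: 1.35
tool_pos: [501.8, -215.7, 234.3]
tool_rot: [-0.699, 0.715, 0.004, 0.004]
wrist_force: [-0.1, -0.4, 0.4]
gripper_width: 84.5
```

```bash
python3 - <<'E'
from h import *
o=bot.get_obs();print(o['time'],o['tool_pos'],(RT.inv()*Ro.from_quat(o['tool_rot'])).as_rotvec(),o['dq'].round(3) if hasattr(o['dq'],'round') else o['dq'],o['wrist_force'])
m=bot.camera_model('wrist');f=bot.grab_frame('wrist');np.savez('w1.npz',**m);print(m)
g=bot.grab_frame('scene')
cv2.imwrite('pics/w1.png',f[:,:,::-1]);cv2.imwrite('pics/s1.png',g[:,:,::-1])
c=np.zeros((384,1024,3),np.uint8);c[:,:512]=f;c[:,512:]=g
c=np.clip(cv2.resize(c,(800,300),interpolation=cv2.INTER_AREA)*1.4,0,255).astype(np.uint8);cv2.imwrite('pics/c1.png',c[:,:,::-1])
E
```

```text
1.35 [ 501.83746837 -215.7115213   234.27878403] [-0.00050365  0.00233194  0.00032478] [ 0.023 -0.006  0.014  0.002 -0.001 -0.001 -0.001] [-0.06442542 -0.35965304  0.38886057]
{'camera_matrix': array([[297.31863964,   0.        , 257.11865257],
       [  0.        , 297.31863964, 193.87008156],
       [  0.        ,   0.        ,   1.        ]]), 'world_from_camera': array([[-2.28768652e-02,  9.54341882e-01,  2.97839254e-01,
         5.78667254e+02],
       [-9.99683073e-01, -1.87057407e-02, -1.68478233e-02,
        -2.18552818e+02],
       [-1.05072795e-02, -2.98130286e-01,  9.54467354e-01,
         3.57470031e+02],
       [ 0.00000000e+00,  0.00000000e+00,  0.00000000e+00,
         1.00000000e+00]])}
```

View pics/c1.png

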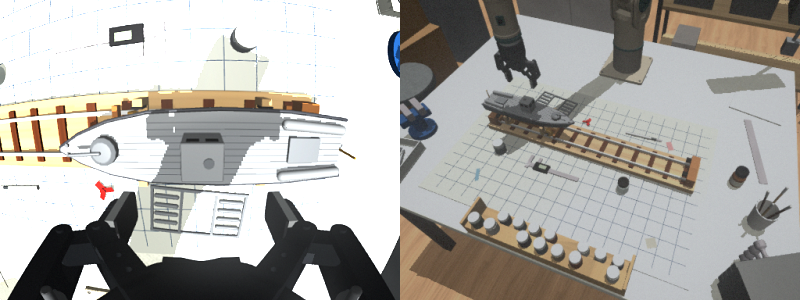

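Wrist view: roof spans about px (233–284, 183–230), and the boat sits between the fingers. I'll crop it for exact edges.

```bash
python3 - <<'E'
import cv2,numpy as np
f=cv2.imread('pics/w1.png')[120:250,60:460]
c=cv2.resize(f,None,fx=2,fy=2,interpolation=cv2.INTER_CUBIC)
d=cv2.resize(cv2.imread('pics/w1.png')[160:240,215:305],None,fx=4,fy=4,interpolation=cv2.INTER_CUBIC)
o=np.zeros((580,800,3),np.uint8);o[:260]=c;o[260:580,:360]=d
s=cv2.imread('pics/s1.png')[105:185,100:200];o[260:580,400:]=cv2.resize(s,(400,320),interpolation=cv2.INTER_CUBIC)
cv2.imwrite('pics/c2.png',o)
E
```

```text
(no output)
```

View pics/c2.png

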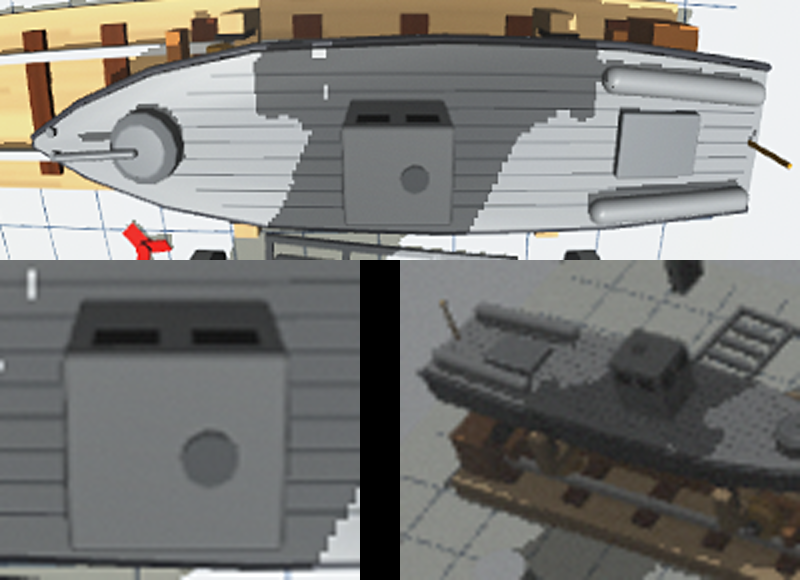

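```bash
cat >> h.py <<'E'
def wray(m,u,v):
    K=m['camera_matrix'];T=m['world_from_camera'];x=(u-K[0,2])/K[0,0];y=(v-K[1,2])/K[1,1]
    r=np.hypot(x,y);d=np.array([x/r*np.sin(r),-y/r*np.sin(r),-np.cos(r)]);return T[:3,3],T[:3,:3]@d
E
python3 - <<'E'
from h import *
m=np.load('w1.npz')
C=[(231.1,183.4),(286.4,183.4),(285.4,231.7),(232.6,231.7)]
V=U.copy();V[2]=0;W=np.array([V[1],-V[0],0])
for z in(150,154,158,162):
    P=[]
    for c in C:
        p,d=wray(m,*c);P.append(p+d*(z-p[2])/d[2])
    P=np.array(P);print(z,P.mean(0).round(1),'len',((P[0]-P[1])@V).round(1),((P[3]-P[2])@V).round(1),'wid',((P[0]-P[3])@W).round(1),((P[1]-P[2])@W).round(1))
c=np.mean(C,0);
for t in [('top',394.4,207.2),('scene',162.4,127.1)]:print(t,tri(wray(m,*c),ray(*t)))
E
```

```text
150 [ 502.7 -215.9  150. ] len 40.1 40.5 wid 38.4 38.4
154 [ 504.1 -216.   154. ] len 39.3 39.8 wid 37.7 37.6
158 [ 505.6 -216.   158. ] len 38.6 39.0 wid 36.9 36.9
162 [ 507.1 -216.1  162. ] len 37.8 38.2 wid 36.2 36.1
('top', 394.4, 207.2) (array([ 503.40525634, -216.83029268,  152.14406048]), np.float64(2.091372699439613))
('scene', 162.4, 127.1) (array([ 504.4536592 , -214.54585126,  160.27745695]), np.float64(5.676208281609475))
```

Roof is at about z 152, centre (503,-216), which puts the wheelhouse point near z 136. I'll descend around it with TCP z about 141.

Emit:
move_arm:
  targets:
    - [[0.0,-0.002,0.1],[0,0,0]]
    - [[0.0,-0.002,0.19],[0,0,0]]
    - [[0.0,-0.002,0.235],[0,0,0]]
    - [[0.0,-0.002,0.235],[0,0,0]]

```text
time: 1.95
tool_pos: [501.7, -215.0, 139.4]
tool_rot: [-0.698, 0.716, 0.005, 0.003]
wrist_force: [-0.1, -0.2, 0.2]
gripper_width: 85.1
```

```bash
python3 - <<'E'
from h import *
o=bot.get_obs();print(o['time'],o['tool_pos'],o['wrist_force'])
m=bot.camera_model('wrist');f=bot.grab_frame('wrist');np.savez('w2.npz',**m)
cv2.imwrite('pics/w2.png',f[:,:,::-1])
cv2.imwrite('pics/w2c.png',cv2.resize(f[120:384,100:420,::-1],None,fx=2,fy=2))
E
```

```text
1.95 [ 501.73310763 -214.96430178  139.39873437] [-0.13556521 -0.15502233  0.15349997]
```

View pics/w2c.png

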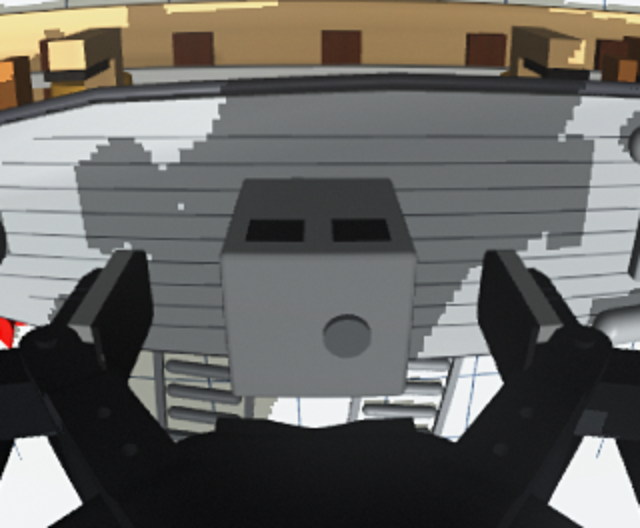

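The wheelhouse is centred between the open fingers. The window blobs at about px (237.5,235) and (280.5,235) make a good marker for the TCP-to-house offset. I'll write the tracker and test it before launching.

```bash
cat > meas.py <<'E'
from h import *
import json,os
P0=np.array([501.73,-214.96,139.4])
def offset(f):   # mm TCP is uphill of the house, from the two dark windows
    g=cv2.cvtColor(f,cv2.COLOR_RGB2GRAY)
    roi=np.zeros_like(g);roi[215:250,140:380]=(g[215:250,140:380]<35)
    n,l,st,c=cv2.connectedComponentsWithStats(roi)
    B=[c[i] for i in range(1,n) if 120<st[i,4]<500 and 18<st[i,2]<40 and st[i,3]<20]
    best=[(a[0]+b[0])/2 for a in B for b in B if 36<b[0]-a[0]<50 and abs(a[1]-b[1])<5]
    return [(u-258.1)/2.24 for u in best],[b.round(1).tolist() for b in B]
if __name__=='__main__':
    o=bot.get_obs();f=bot.grab_frame('wrist')
    e,B=offset(f);st=(o['tool_pos']-P0)@U
    k=len(os.listdir('pics'));cv2.imwrite(f'pics/t{k}.png',f[:,:,::-1])
    print('t',round(o['time'],3),'tcp s',st.round(1),'e',np.round(e,1),'car',np.round(st-np.array(e),1),B if len(e)!=1 else '',np.round(o['wrist_force'],1),'z',o['tool_pos'][2].round(1),'w',o['gripper_width'])
E
python3 - <<'E'
from meas import *
print(offset(cv2.imread('pics/w2.png')[:,:,::-1]))
E
```

```text
([np.float64(0.1610115619392362)], [[237.4, 235.1], [279.5, 234.8]])
```

```bash
cat > track.py <<'E'
from meas import *
from scipy.optimize import least_squares
import sys
def sim(s0,v0,m,ts,t0):
    out=[];s,v,t=s0,v0,t0;dt=.005
    for T in ts:
        while t<T-1e-6:
            h=min(dt,T-t);a=-(m*9.81*.0133+(.03 if v>0 else -.03)+.03*v)/(m+.12);v+=a*h;s+=v*h;t+=h
        out.append((s,v))
    return np.array(out)
o=bot.get_obs();f=bot.grab_frame('wrist')
e,B=offset(f);st=(o['tool_pos']-P0)@U;k=len(os.listdir('pics'));cv2.imwrite(f'pics/t{k}.png',f[:,:,::-1])
print('t',round(o['time'],3),'tcp',st.round(1),'e',np.round(e,1),'F',np.round(o['wrist_force'],1),'z',o['tool_pos'][2].round(1),'w',o['gripper_width'].round(1),B if len(e)!=1 else '')
L=json.load(open('log.json')) if os.path.exists('log.json') else []
if len(e)==1: L.append([o['time'],(st-e[0])/1000]);json.dump(L,open('log.json','w'))
L=np.array(L);t0=L[0,0]
r=least_squares(lambda p:np.r_[(sim(p[0],p[1],p[2],L[:,0],t0)[:,0]-L[:,1])/.0007,(p[2]-.9)/.13,(p[1]-float(sys.argv[1]))/.01],[L[0,1],float(sys.argv[1]),.9])
print('fit',r.x.round(3),'res mm',((sim(*r.x,L[:,0],t0)[:,0]-L[:,1])*1000).round(1))
tn=bot.get_obs()['time'];ts=tn+np.arange(0,17)*.125
for t,(s,v) in zip(ts,sim(*r.x,ts,t0)):print(round(t,3),(s*1000).round(1),v.round(3),end=' | ')
E
```

Emit:
move_arm:
  targets:
    - [[-0.0225,0,0],[0,0,0]]
    - [[-0.045,0,0],[0,0,0]]
    - [[-0.075,0,0],[0,0,0]]
    - [[-0.125,0,0],[0,0,0]]
    - [[-0.195,0,0],[0,0,0]]
    - [[-0.28,0,0],[0,0,0]]
    - [[-0.365,0,0],[0,0,0]]
    - [[-0.4325,0,0],[0,0,0]]
    - [[-0.4925,0,0],[0,0,0]]
    - [[-0.5475,0,0],[0,0,0]]

```text
time: 3.25
tool_pos: [508.1, 7.2, 143.4]
tool_rot: [-0.7, 0.714, 0.004, 0.005]
wrist_force: [0.3, 0.2, -1.1]
gripper_width: 84.8
```

```bash
python3 track.py .255
```

```text
Traceback (most recent call last):
  File "track.py", line 13, in <module>
    print('t',round(o['time'],3),'tcp',st.round(1),'e',np.round(e,1),'F',np.round(o['wrist_force'],1),'z',o['tool_pos'][2].round(1),'w',o['gripper_width'].round(1),B if len(e)!=1 else '')
                                                                                                                                        ^^^^^^^^^^^^^^^^^^^^^^^^
AttributeError: 'float' object has no attribute 'round'
```

```bash
sed -i "s/o\['gripper_width'\].round(1)/o['gripper_width']/" track.py
python3 - <<'E'
from meas import *
import glob
p=max(glob.glob('pics/t*.png'));f=cv2.imread(p)[:,:,::-1];print(p,offset(f))
e=offset(f)[0];st=(np.array([508.1,7.2,143.4])-P0)@U
if len(e)==1: json.dump([[3.25,(st-e[0])/1000]],open('log.json','w'));print(st,e,st-e[0])
o=bot.get_obs();print(o['time'],(o['tool_pos']-P0)@U)
E
tail -0 log.json; cat > pred.py <<'E'
E
python3 - <<'E'
exec(open('track.py').read().split("o=bot.get_obs()")[0]) if 0 else None
E
```

```text
pics/top0.png ([], [])
3.3 225.92753049537336
```

```bash
ls pics; python3 - <<'E'
from meas import *
import glob
p=glob.glob('pics/t[0-9]*.png')[0];f=cv2.imread(p)[:,:,::-1];print(p,offset(f))
e=offset(f)[0];st=(np.array([508.1,7.2,143.4])-P0)@U
if len(e)==1: json.dump([[3.25,(st-e[0])/1000]],open('log.json','w'));print(st,e,st-e[0])
E
```

```text
c1.png
c2.png
s1.png
scene0.png
t9.png
top0.png
w1.png
w2.png
w2c.png
z.png
pics/t9.png ([np.float64(1.5522831084951654)], [[240.6, 236.1], [282.5, 236.5]])
222.28061807374849 [np.float64(1.5522831084951654)] 220.7283349652533
```

Emit:
move_arm:
  targets:
    - [[-0.0875,0,0],[0,0,0]]
    - [[-0.1525,0,0],[0,0,0]]
    - [[-0.2075,0,0],[0,0,0]]

```text
time: 3.68
tool_pos: [509.9, 89.6, 144.3]
tool_rot: [-0.7, 0.714, 0.004, 0.005]
wrist_force: [0.1, 0.6, -1.0]
gripper_width: 85.1
```

```bash
python3 track.py .222
```

```text
t 3.675 tcp 304.7 e [3.5] F [ 0.1  0.6 -1. ] z 144.3 w 85.10830482143453 
fit [0.221 0.222 0.9  ] res mm [-0.  0.]
3.725 308.9 0.151 | 3.85 326.6 0.132 | 3.975 341.8 0.113 | 4.1 354.8 0.095 | 4.225 365.5 0.077 | 4.35 373.9 0.058 | 4.475 380.0 0.04 | 4.6 383.8 0.022 | 4.725 385.4 0.004 | 4.85 384.9 -0.009 | 4.975 383.2 -0.019 | 5.1 380.0 -0.03 | 5.225 375.6 -0.041 | 5.35 369.8 -0.051 | 5.475 362.8 -0.062 | 5.6 354.4 -0.072 | 5.725 344.7 -0.083 |
```

Emit:
move_arm:
  targets:
    - [[-0.055,0,0],[0,0,0]]
    - [[-0.095,0,0],[0,0,0]]
    - [[-0.1275,0,0],[0,0,0]]
    - [[-0.155,0,0],[0,0,0]]
    - [[-0.175,0,0],[0,0,0]]

```text
time: 4.35
tool_pos: [511.8, 158.3, 144.9]
tool_rot: [-0.699, 0.715, 0.004, 0.004]
wrist_force: [-0.3, 0.4, -0.4]
gripper_width: 85.2
```

```bash
python3 track.py .222
```

```text
t 4.35 tcp 373.5 e [-0.8] F [-0.3  0.4 -0.4] z 144.9 w 85.2198219787684 
fit [0.221 0.222 0.907] res mm [-0.   0.1 -0. ]
4.4 376.9 0.051 | 4.525 382.2 0.033 | 4.65 385.1 0.015 | 4.775 385.8 -0.002 | 4.9 384.9 -0.013 | 5.025 382.6 -0.023 | 5.15 379.0 -0.034 | 5.275 374.1 -0.045 | 5.4 367.8 -0.055 | 5.525 360.2 -0.066 | 5.65 351.3 -0.076 | 5.775 341.1 -0.087 | 5.9 329.6 -0.097 | 6.025 316.8 -0.107 | 6.15 302.7 -0.118 | 6.275 287.3 -0.128 | 6.4 270.7 -0.138 |
```

Emit:
move_arm:
  targets:
    - [[-0.0225,0,0],[0,0,0]]
    - [[-0.029,0,0],[0,0,0]]
    - [[-0.031,0,0],[0,0,0]]
    - [[-0.029,0,0],[0,0,0]]
    - [[-0.0225,0,0],[0,0,0]]
    - [[-0.014,0,0],[0,0,0]]
    - [[-0.001,0,0],[0,0,0]]
    - [[0.015,0,0],[0,0,0]]

```text
time: 5.4
tool_pos: [511.6, 151.4, 144.8]
tool_rot: [-0.699, 0.715, 0.004, 0.004]
wrist_force: [0.1, -0.7, 0.3]
gripper_width: 85.2
```

```bash
python3 track.py .222
```

```text
t 5.4 tcp 366.5 e [-0.9] F [ 0.1 -0.7  0.3] z 144.8 w 85.18412753266058 
fit [0.221 0.222 0.897] res mm [ 0.   0.1 -0.1  0.1]
5.45 364.6 -0.059 | 5.575 356.5 -0.07 | 5.7 347.1 -0.08 | 5.825 336.4 -0.091 | 5.95 324.4 -0.101 | 6.075 311.1 -0.111 | 6.2 296.6 -0.122 | 6.325 280.7 -0.132 | 6.45 263.6 -0.142 | 6.575 245.2 -0.152 | 6.7 225.5 -0.162 | 6.825 204.6 -0.172 | 6.95 182.4 -0.182 | 7.075 158.9 -0.192 | 7.2 134.2 -0.202 | 7.325 108.3 -0.212 | 7.45 81.1 -0.222 |
```

Emit:
move_arm:
  targets:
    - [[0.024,0,0],[0,0,0]]
    - [[0.0475,0,0],[0,0,0]]
    - [[0.075,0,0],[0,0,0]]
    - [[0.105,0,0],[0,0,0]]
    - [[0.139,0,0],[0,0,0]]
    - [[0.179,0,0],[0,0,0]]

```text
time: 6.2
tool_pos: [510.0, 79.3, 144.0]
tool_rot: [-0.699, 0.715, 0.004, 0.004]
wrist_force: [-0.2, -2.1, -0.0]
gripper_width: 84.9
```

```bash
python3 track.py .222
```

```text
t 6.2 tcp 294.4 e [-1.5] F [-0.2 -2.1 -0. ] z 144.0 w 84.94441165700394 
fit [0.221 0.222 0.918] res mm [ 0.1  0.  -0.2  0.   0. ]
6.25 289.7 -0.127 | 6.375 273.2 -0.137 | 6.5 255.3 -0.147 | 6.625 236.2 -0.158 | 6.75 215.9 -0.168 | 6.875 194.2 -0.178 | 7.0 171.3 -0.188 | 7.125 147.1 -0.198 | 7.25 121.6 -0.208 | 7.375 94.9 -0.219 | 7.5 66.9 -0.229 | 7.625 37.7 -0.239 | 7.75 7.3 -0.248 | 7.875 -24.4 -0.258 | 8.0 -57.4 -0.268 | 8.125 -91.5 -0.278 | 8.25 -126.9 -0.288 |
```

Emit:
move_arm:
  targets:
    - [[0.053,0,0],[0,0,0]]
    - [[0.098,0,0],[0,0,0]]
    - [[0.1455,0,0],[0,0,0]]
    - [[0.196,0,0],[0,0,0]]

```text
time: 6.75
tool_pos: [508.2, 0.9, 143.0]
tool_rot: [-0.699, 0.715, 0.004, 0.004]
wrist_force: [0.0, -0.1, 0.6]
gripper_width: 85.1
```

Emit:
move_arm:
  targets:
    - [[0.054,0,0],[0,0,0]]
    - [[0.1115,0,0],[0,0,0]]
    - [[0.172,0,0],[0,0,0]]
    - [[0.22,0,0],[0,0,0]]
    - [[0.2575,0,0],[0,0,0]]
    - [[0.285,0,0],[0,0,0]]
    - [[0.3025,0,0],[0,0,0]]
    - [[0.31,0,0],[0,0,0]]
    - [[0.31,0,0],[0,0,0]]
    - [[0.31,0,0],[0,0,0]]
    - [[0.31,0,0],[0,0,0]]
    - [[0.31,0,0],[0,0,0]]
    - [[0.31,0,0],[0,0,0]]
  grip: 20

```text
time: 8.38
tool_pos: [505.4, -121.9, 141.7]
tool_rot: [-0.699, 0.715, 0.004, 0.004]
wrist_force: [-1.3, -0.4, 6.0]
gripper_width: 39.5
```

```bash
python3 meas.py; python3 - <<'E'
from h import *
f=bot.grab_frame('wrist');g=bot.grab_frame('top');o=bot.get_obs();print(o['time'],o['tool_pos'],o['dq'],o['wrist_force'])
c=np.hstack([f,g]);cv2.imwrite('pics/end.png',cv2.resize(c[:,:,::-1],(800,300),interpolation=cv2.INTER_AREA))
E
```

```text
t 8.375 tcp s 93.2 e [-0.4] car [93.6]  [-1.3 -0.4  6. ] z 141.7 w 39.48746845567273
8.525 [ 505.43646251 -121.98368423  141.69843406] [ 3.60893774e-04  3.28659913e-03  1.55756454e-04 -7.90190013e-05
  1.76012567e-03 -2.08079480e-05 -4.66848909e-04] [-2.44395996  0.12171524  5.88189374]
```

View pics/end.png

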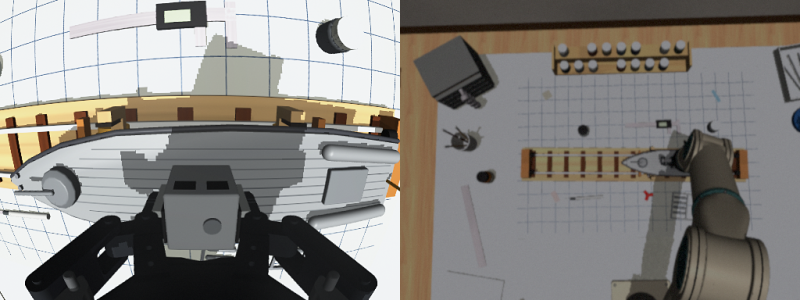

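The wheelhouse is gripped at a 39.5 mm opening, with the carriage at rest about 94 mm above the lower stop. In the wrist view the house is clamped at about px (200,215), and the objects around the track are undisturbed.

```bash
python3 -c "
from bench import bot
print(bot.job_done())"
```

```text
the job is handed in; nothing more can be done
None
```

The carriage ran freely. I have handed the job in with the wheelhouse gripped and the carriage at rest on the slope. `job_done()` gives no verdict, so the figures below are from my own checks.

- **Push:** I pushed the carriage from the lower stop with the downhill finger of the open gripper. It coasted up to about 0.386 m on its own, short of the upper stop at 0.46 m.
- **Coasting:** The open fingers followed it up and back, with corrections from the wrist camera. At the five camera checks the TCP was within about 4 mm of the house along the rails. The positions fitted a freely coasting carriage to within 0.2 mm.
- **Catch:** It rolled back freely for about 2 s after turning. I then closed on the wheelhouse while moving along with it and slowed it to a stop.
- **Last checks:** The gripper opening is 39.5 mm on the 40 mm block. The TCP is 0.4 mm from the house along the rails. The carriage is at about 94 mm and the joint speeds are about zero. In the last pictures the things around the track look where they were.
- **Disagreements:** The first estimate of the roof height was 160 mm; from close by it came out at about 152 mm, and I used the lower one. At the end the wrist reads about 6 N upward. My guess is that this is the grip loading the arm. It is far below the 120 N limit.

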